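# Seal test of a repaired phone: shut the lid, draw the pump plunger to the mark and hold

## Task

The repaired phone already lies in the blue leak tester. Shut the tester's clear lid fully first, then take the orange paddle of the hand pump, draw the sprung plunger out until its yellow pointer stands over the red mark on the scale, and keep it held there: finish while still holding the paddle, since the spring pulls it back if you let go. Do not shift the red mark, and leave the phone, the spare phone, the tumbler and the flux bottle where they are.

Things in the scene. Friction and masses are not known exactly. Their poses are not given: they have to be found in the camera images.
- tester: Blue leak tester, fixed: open chamber 110 (its x) x 190 (y) x 50 mm high, walls 6. Origin on the bench under the chamber's centre, z up. The lid hinges on its +x (far) rim. On its -x side lies the hand pump: barrel 37 mm thick, axis along y at x -100, 45 mm up, mouth at y -50; the plunger comes out towards -y. White scale rail along y at x -65, top 20 mm up, from y -75 to -190.
- lid (a joint): Hinge of the clear lid with blue frame, rad: 0 = shut, flat on the rim; larger = more open (starts 0.7 to 1.2). The axis is the tester's y through lid_hinge; a stiff hinge, so the lid stays at any angle; about 1 to 3 N pressed on the outer face near the free edge moves it.
- lid_hinge (a point): Middle of the lid's hinge axis, at its underside, 50.5 mm above the bench. The lid is 110 x 190 mm, 8 mm thick; opened by angle a its free edge lies 110 cos a towards the tester's -x and 110 sin a up from here. A black tab (50 mm along y, 8 mm thick) reaches 15 mm beyond the free edge.
- lid_edge (a point): Point on the lid's outer (upper) face, 103 mm from the hinge axis, in the middle of the frame's free side: a good place to push.
- plunger_grip (a point): Grip point in the upper part of the orange upright paddle on the plunger's end: 45 mm wide (tester's x), 16 mm thick (tester's y, the pull direction), top 23 mm above this point, free space around. 91 mm above the bench. The rod and its 18 mm collar run below, tops 50 and 54 mm above the bench. Pull level, along the tester's -y.
- plunger (a joint): How far the plunger is drawn out, m: 0 = home (start), 0.08 = end stop. An inner spring pulls it back: 3 N at home plus 140 N/m, so 7 to 11 N at the marks.
- pointer (a point): Point near the tip of the thin yellow pointer (3 mm wide along y, 3 mm thick, 37 mm above the bench), fixed to the paddle and reaching over the scale rail (tester's +x). Moves with the plunger; same tester y as plunger_grip.
- mark_point (a point): Centre of the top face of the red mark, a block 22 mm (x) by 12 mm (tester's y), 10 mm high, on the scale rail, top 30 mm above the bench; the pointer passes 5 mm above it. It lies 30 to 60 mm from the pointer's home, towards the tester's -y, different each time. Axes as the tester's.
- phone_mid (a point): Centre of the silver phone (72 by 150 by 9 mm) that lies in the chamber.
- chamber (a point): Centre of the chamber's inner floor, 6 mm above the bench.
- spare_mid (a point): Centre of the lime-green spare phone (72 by 150 by 9 mm) lying on the bench: leave alone.
- tumbler_mid (a point): Centre, half-way up, of the red and blue drinks tumbler (68 mm diameter, 130 mm high): leave alone.
- flux_mid (a point): Centre, half-way up, of the amber flux bottle with yellow cap (44 mm diameter, 110 mm high): leave alone.
Not all that is in view belongs to the job. What is shaped like the part that bears phone_mid but brown or pink is not meant.

How it is judged:
On the way, in this order (a step that is already met when the one before it is completed fails the run):
1. the lid is fully shut while the plunger is still home (value of joint lid below 0.04 rad and value of joint plunger below 0.01 m), for 0.2 s.
2. the plunger is drawn out with its pointer over the red mark, lid shut (value of joint lid below 0.04 rad and y of pointer in the frame of mark_point between -0.006 and 0.006 m), for 0.3 s.
At the end, for the whole second after the job is handed in: The lid is shut (within 0.04 rad), the phone is still in the chamber, and the fingers (contact over 2 N) hold the plunger still with the middle of the yellow pointer over the 12 mm wide red mark (within 6 mm of its middle, along the pull) (all of step 2 and contact force between the fingers and plunger above 2 N and velocity of joint plunger between -0.01 and 0.01 m/s and horizontal distance between phone_mid and chamber below 0.025 m and z of phone_mid in the frame of chamber below 0.02 m); the arm keeps its last pose, push and grip.
It fails at once if the red mark is shifted by more than 4 mm (distance of mark_point from where it was at the start of the episode above 0.004 m).
It fails at once if the phone in the chamber is moved by more than 20 mm (distance of phone_mid from where it was at the start of the episode above 0.02 m).
It fails at once if the spare phone is moved by more than 30 mm (distance of spare_mid from where it was at the start of the episode above 0.03 m).
It fails at once if the tumbler is moved by more than 30 mm (distance of tumbler_mid from where it was at the start of the episode above 0.03 m).
It fails at once if the flux bottle is moved by more than 30 mm (distance of flux_mid from where it was at the start of the episode above 0.03 m).
It also fails if it takes over 53 s, if anything falls off the work surface, if the arm or the gripper's body presses on something with over 40 N, if the wrist force passes 120 N, or if a joint passes its speed limit or range.

## Robot

A 6-joint arm with a two-finger parallel gripper is mounted at the origin on the work surface. World frame = base frame: x ahead of the robot, y to its left, z up, the work surface at z = 0. Lengths are in m, angles in rad, forces in N, time in s.
With the tool pointing down it reaches from about 0.375 to 0.9 m from the base axis. Payload 3.1 kg.
Tool frame: the origin (TCP) lies on the centre line of the jaws, within the pads' length; the fingertips stand 19 mm ahead of it and the grasp point (between the pads) is the TCP; z points along the fingers, y is the line along which they close (so a half turn about z gives the same grasp; the last joint's range is limited). The gripper opens to 85 mm and grips with 20 to 120 N. Pads are 22 mm wide; open, the fingers measure 114 mm over their backs; the gripper's body (76 mm by 85 mm) begins 54 mm behind the grasp point. The pads swing forward as they close: fully open they stand 13 mm farther back than shut.
Start: joints at [-1.365, 0.527, 1.433, -0, 1.181, -0.178], TCP at [0.235, -0.579, 0.25] pointing down, gripper open.
Joint ranges: [-3.08, 3.08], [-0.75, 2.2], [0.22, 2.44], [-1.43, 4.57], [0, 2.65], [-2.85, 2.85]. Speed limits (rad/s): [2.79, 2.79, 3.14, 3.14, 3.14, 3.14].

## Interface

Orientations are given as a unit quaternion [x, y, z, w].
In Python, from station import manip gives the robot as it stands.
- The arm moves only by the tool servo_tool, never from a script. Its argument "rows" is a list that holds one entry, the list of rows, each a list of 7 numbers: the turn, a rotation vector about the tool's x, y, z in degrees, then the shift along the tool's x, y, z in m, then the gripper command: -1 is shut, 1 is fully open, values between are in proportion. In form: [[[wx, wy, wz, tx, ty, tz, jaw], ...]]. A call has 1 to 8 rows; each row shifts and turns the commanded pose from where the row before left it, along the tool's axes as they then stand; what a row does not reach is not made up. A row lasts 1/12 s, in which the tool goes at most 41.7 mm and 7.16 degrees, less where a joint would pass 70% of its speed; a pose out of reach is approached as far as the arm can. A call is refused whole if a number of a shift passes 0.0417 or a number of a turn 7.16, either way. A call with a gripper value outside its range is refused whole. The fingers move at their own pace and stop on an object; "squeeze" is the grip in N (left out, the last holds). Time passes only in rows, so rows that do not move let the fingers close. It gives the time, the measured TCP pose, the force, the opening and the grip force at its end, in the units of the state.
- manip.sense(): the state, without advancing time (a new reading comes with each control period).
- manip.snapshot(name): name is "side" or "top" or "wrist"; returns the picture (384x512x3 uint8, blue, green, red); there is no depth.
- manip.camera_info(name): a dict with "K" (3x3 intrinsics, pixels), "camera_from_world" (4x4, takes a point from world to camera coordinates). Camera axes: x right, y down, z forward; pixel columns grow to the right and rows downward; lengths in m; the calibration is good to about 2 mm. A picture is of the moment at which its call begins: read the wrist's pose just before it. camera_info takes no time and is no camera call; for the wrist camera it gives the pose at the moment of the call.
- manip.sign_off(): hands the job in; it is judged then, once.
The state is a dict: "t": time; "q": joint angles; "qd": joint speeds; "tau": joint torques, N m; "tcp_pos": TCP position; "tool_rot": TCP orientation; "force": force on the tool from outside, world axes, zero at the start; "ft_torque": the same for the moment, N m; "finger_gap": opening from 0.0 (shut) to 1.0 (fully open); "gripper_force": force on a finger pad.
Only numpy, scipy, OpenCV 4.12 (cv2) and the standard library are available. Lean on these libraries where they do the work, as an engineer would, in place of code of your own. Each camera call takes 0.05 s, during which the arm holds its last target. There are 200 camera calls.

## Working session

There is one attempt and no reset: what is moved stays moved. The work goes in short steps, Python scripts to look and compute and a tool call to move; the robot and the scene stay as the last step left them, time stands still between calls to the robot, and variables do not carry over. Pictures are saved under pics/ and viewed, at most 10 in all, crops included, and the job is handed in when it is done.

Besides the shell and the picture viewer there is one more tool, called after "Request:" as name([rows], argument=value, ...), one row to a line, values as JSON. servo_tool: Moves the arm, as the interface text tells. Its arguments: {"type":"object","properties":{"rows":{"type":"array","items":{"type":"array","items":{"type":"array","items":{"type":"number"}}}},"squeeze":{"type":"number"}},"required":["rows"]}

```bash
mkdir -p pics
python3 - <<'E'
from station import manip
import cv2,numpy as np
a=manip.snapshot("top");b=manip.snapshot("side")
cv2.imwrite("pics/top.png",a);cv2.imwrite("pics/side.png",b)
np.set_printoptions(precision=4,suppress=True)
for n in("top","side"):
    i=manip.camera_info(n);print(np.array(i["K"]),np.array(i["camera_from_world"]))
print(manip.sense())
E
```

```text
[[467.6386   0.     253.8202]
 [  0.     467.6386 197.469 ]
 [  0.       0.       1.    ]] [[ 0.0247 -0.9997  0.003  -0.0204]
 [-0.9932 -0.0249 -0.1137  0.6058]
 [ 0.1137 -0.0001 -0.9935  1.2449]
 [ 0.      0.      0.      1.    ]]
[[407.3805   0.     249.0148]
 [  0.     407.3805 189.6475]
 [  0.       0.       1.    ]] [[-0.9956 -0.0934  0.0038  0.5969]
 [-0.0755  0.7787 -0.6229  0.0747]
 [ 0.0552 -0.6204 -0.7823  1.4054]
 [ 0.      0.      0.      1.    ]]
{'t': 0.1, 'q': array([-1.3645,  0.5284,  1.4338,  0.    ,  1.1814, -0.1785]), 'qd': array([-0.0012, -0.0016, -0.0047, -0.0016, -0.0004, -0.0022]), 'tau': array([  0.0001, -44.3306, -17.8586,  -0.0002,   0.0039,  -0.    ]), 'tcp_pos': array([ 0.2345, -0.5787,  0.2494]), 'tool_rot': array([ 0.9815,  0.1912, -0.    , -0.001 ]), 'force': array([0.126 , 0.5829, 0.4755]), 'ft_torque': array([-0.0035, -0.0126,  0.0207]), 'gripper_force': 0.0, 'finger_gap': 1.0035075024076767}
```

View pics/top.png

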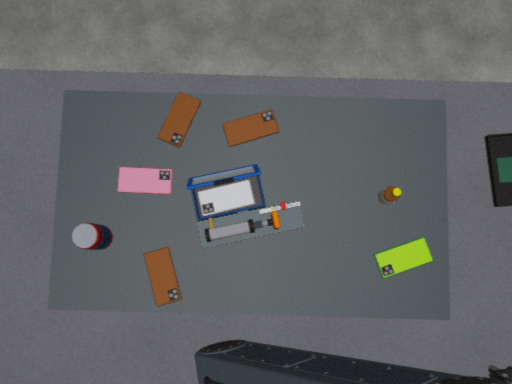

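View pics/side.png

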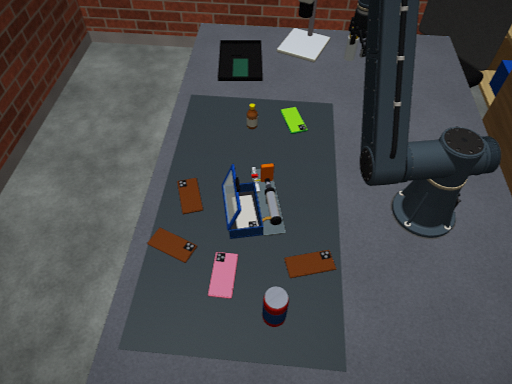

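The top view shows the tester at about (228,198), orange paddle (276,219), red mark (284,206) and scale rail from (260,211) to (300,204). The lid stands open on the far side, with its upper edge at about (225,175). The side view shows the paddle at (267,171) and the lid frame at (232,195).

```bash
cat > h.py <<'E'
import cv2,numpy as np
from station import manip
np.set_printoptions(precision=4,suppress=True)
def ray(n,uv):
    i=manip.camera_info(n);K=np.array(i["K"]);T=np.array(i["camera_from_world"]);R=T[:3,:3]
    return -R.T@T[:3,3], R.T@np.linalg.inv(K)@np.array([uv[0],uv[1],1.])
def plane(n,uv,z):
    o,d=ray(n,uv);return o+d*(z-o[2])/d[2]
def proj(n,p):
    i=manip.camera_info(n);c=np.array(i["camera_from_world"])@np.append(p,1);c=np.array(i["K"])@c[:3];return c[:2]/c[2]
def tri(u1,u2,n1="top",n2="side"):
    o1,d1=ray(n1,u1);o2,d2=ray(n2,u2)
    s=np.linalg.lstsq(np.c_[d1,-d2],o2-o1,rcond=None)[0]
    a,b=o1+s[0]*d1,o2+s[1]*d2;return (a+b)/2,np.linalg.norm(a-b)
def blobs(img,lo,hi,roi,amin=4):
    m=cv2.inRange(cv2.cvtColor(img,cv2.COLOR_BGR2HSV),np.array(lo),np.array(hi))
    k=np.zeros_like(m);x0,y0,x1,y1=roi;k[y0:y1,x0:x1]=m[y0:y1,x0:x1]
    n,l,s,c=cv2.connectedComponentsWithStats(k)
    return [(c[i],s[i],np.argwhere(l==i)[:,::-1]) for i in range(1,n) if s[i][4]>=amin]
E
python3 - <<'E'
from h import *
for n,roi in(("top",(180,160,310,250)),("side",(210,150,300,245))):
    im=cv2.imread(f"pics/{n}.png")
    for nm,lo,hi in(("orange",(6,180,120),(18,255,255)),("red",(0,180,90),(4,255,255)),("yellow",(20,120,90),(33,255,255)),("white",(0,0,190),(180,40,255)),("blue",(108,150,50),(122,255,255))):
        for c,s,p in blobs(im,lo,hi,roi,3): print(n,nm,c,s, cv2.minAreaRect(p.astype(np.float32)))
a=cv2.imread("pics/top.png")[160:250,180:310];b=cv2.imread("pics/side.png")[155:245,210:300]
cv2.imwrite("pics/crop.png",np.hstack([cv2.resize(a,None,fx=3.4,fy=3.4*1,interpolation=2),cv2.resize(b,None,fx=3.4,fy=3.4,interpolation=2)]))
E
```

```text
top orange [275.4872 219.8205] [272 212   8  16  78] ((275.48077392578125, 219.40383911132812), (15.885407447814941, 5.4912519454956055), 78.69007110595703)
top red [282.8095 204.8571] [281 202   4   7  21] ((282.5, 205.0), (6.0, 3.0), 90.0)
top yellow [210.2 222.8] [210 221   2   4   5] ((210.0500030517578, 222.6500244140625), (3.1622774600982666, 0.9486832022666931), 71.56504821777344)
top white [227.7166 195.9904] [ 199  181   54   31 1041] ((225.5726318359375, 197.30258178710938), (22.948341369628906, 50.99198913574219), 76.50426483154297)
top white [293.5  203.75] [292 203   4   2   4] ((293.4000244140625, 203.80001831054688), (3.1622774600982666, 0.6324555277824402), 18.434947967529297)
top white [298. 203.] [297 202   3   3   5] ((298.0000305175781, 203.0), (2.683281421661377, 0.8944271206855774), 63.43495178222656)
top white [265.1053 210.2105] [260 208  11   5  38] ((265.05767822265625, 210.28846740722656), (3.3339743614196777, 10.590271949768066), 78.69007110595703)
top blue [255.975 170.7  ] [252 165   9  11  40] ((256.3663635253906, 170.33663940429688), (7.761290073394775
[... 2725 characters left out ...]
4 201.4437] [222 164  41  68 444] ((240.5524139404297, 196.3930206298828), (66.47834014892578, 35.485958099365234), 82.40535736083984)
side blue [243.5 191. ] [241 191   6   1   6] ((243.5, 191.0), (5.0, 0.0), 180.0)
side blue [260.2 233.6] [259 233   3   2   5] ((260.0, 233.5), (1.0, 2.0), 90.0)
side blue [246.5 235.5] [244 235   6   2   6] ((246.50001525878906, 235.50001525878906), (0.6324554085731506, 5.0596442222595215), 71.56504821777344)
side blue [254.7143 234.5714] [252 234   6   2   7] ((254.5, 234.5), (1.0, 5.0), 90.0)
side blue [231. 237.] [230 237   3   1   3] ((231.0, 237.0), (2.0, 0.0), 180.0)
side blue [239.2857 236.1429] [237 236   6   2   7] ((239.5, 236.5), (5.0, 1.0), 0.0)
```

View pics/crop.png

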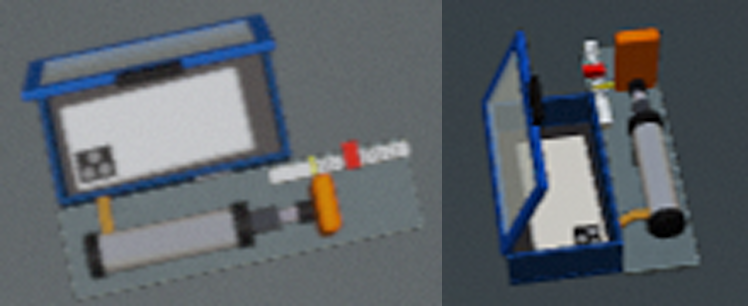

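Run:
```python
from h import *
P=lambda u,z:plane("top",u,z)
a,b=P((265,210.3),.02),P((298,203.1),.02);d=(b-a)[:2];print("rail",a,b,np.degrees(np.arctan2(d[0],-d[1])))
a,b=P((215,215.3),.05),P((258,206),.05);d=(b-a)[:2];print("rim",a,b,np.degrees(np.arctan2(d[0],-d[1])))
fm=tri((260,173.8),(232.4,165.3));fp=tri((188.8,187),(240.3,209.4));print("F-",fm,"F+",fp);d=(fm[0]-fp[0]);print(np.linalg.norm(d),np.degrees(np.arctan2(d[0],-d[1])))
hm=tri((257,165),(223.2,184.4));hp=tri((188.2,173.8),(229.1,228.5));print("H",hm,hp)
print("mark",P((282.8,204.9),.03),tri((282.8,204.9),(254.2,175)))
print("ptr",P((271.8,208.5),.037),tri((271.8,208.5),(257.9,179.75)))
print("paddletop",tri((275.5,219.8),(266.9,165.1)),P((275.5,219.8),.114))
print("flux",P((394,193),.11), "spare",P((404,257),.009))
w=manip.snapshot("wrist");cv2.imwrite("pics/w0.png",w)
```

```text
rail [ 0.5729 -0.037   0.02  ] [ 0.5952 -0.1278  0.02  ] 13.769120925612269
rim [0.5535 0.0979 0.05  ] [ 0.5815 -0.0171  0.05  ] 13.683705662039308
F- (array([ 0.6553, -0.0194,  0.1444]), np.float64(0.00298466886278293)) F+ (array([0.6135, 0.1578, 0.148 ]), np.float64(0.003788149961577715))
0.18207066197891886 13.294405909319902
H (array([ 0.692 , -0.0117,  0.0511]), np.float64(0.002787957609462007)) (array([0.6544, 0.173 , 0.0629]), np.float64(0.015970344566365792))
mark [ 0.5881 -0.0852  0.03  ] (array([ 0.5887, -0.0855,  0.0265]), np.float64(0.0003568574413259181))
ptr [ 0.5768 -0.055   0.037 ] (array([ 0.575 , -0.0548,  0.0384]), np.float64(0.003492601550412258))
paddletop (array([ 0.543 , -0.0623,  0.1101]), np.float64(0.0032462396538828833)) [ 0.5411 -0.062   0.114 ]
flux [ 0.6181 -0.3664  0.11  ] spare [ 0.4544 -0.4228  0.009 ]
```

The geometry agrees with the given sizes: tester yaw is about 13.6°, the hinge is at tester x of about 0.670, the lid is open about 1.1 rad, and the mark is about 33 mm from the pointer. I'll turn the tool to align with the tester and travel to behind the lid with the jaws shut.

Request:
servo_tool([
  [[0, 0, 4.2, 0, 0, 0, -1], [0, 0, 4.25, 0, 0, 0, -1], [0, 0, 0, 0.0292, -0.0269, 0, -1], [0, 0, 0, 0.0292, -0.0269, 0, -1], [0, 0, 0, 0.0292, -0.0269, 0, -1], [0, 0, 0, 0.0292, -0.0269, 0, -1], [0, 0, 0, 0.0292, -0.0269, 0, -1], [0, 0, 0, 0.0292, -0.0269, 0, -1]],
], squeeze=40)

```text
t: 0.82
tcp_pos: [0.3675, -0.3794, 0.2501]
tool_rot: [0.993, 0.118, -0.0, -0.0]
force: [0.7, 0.4, -0.6]
finger_gap: -0.001
gripper_force: 0.0
```

Request:
servo_tool([
  [[0, 0, 0, 0.0292, -0.0269, 0, -1], [0, 0, 0, 0.0292, -0.0269, 0, -1], [0, 0, 0, 0.0292, -0.0269, 0, -1], [0, 0, 0, 0.0292, -0.0269, 0, -1], [0, 0, 0, 0.0292, -0.0269, 0, -1], [0, 0, 0, 0.0292, -0.0269, 0, -1], [0, 0, 0, 0.0292, -0.0269, 0, -1], [0, 0, 0, 0, 0, 0, -1]],
])

```text
t: 1.48
tcp_pos: [0.5241, -0.1443, 0.2503]
tool_rot: [0.993, 0.122, 0.001, -0.001]
force: [0.1, -0.8, 0.1]
finger_gap: 0.004
gripper_force: 0.0
```

Run:
```python
from h import *
print(manip.sense()["tool_rot"])
i=manip.camera_info("wrist");print(np.array(i["camera_from_world"]),np.array(i["K"]))
w=manip.snapshot("wrist");cv2.imwrite("pics/w1.png",w)
for nm,lo,hi in(("orange",(6,180,120),(18,255,255)),("red",(0,180,90),(4,255,255)),("yellow",(20,120,90),(33,255,255))):
    for c,s,p in blobs(w,lo,hi,(0,0,512,384),15): print(nm,c,s,cv2.minAreaRect(p.astype(np.float32)))
```

```text
[ 0.9926  0.1217  0.0011 -0.0012]
[[ 0.2413 -0.9705 -0.0019 -0.2667]
 [-0.9316 -0.2322  0.2796  0.419 ]
 [-0.2718 -0.0657 -0.9601  0.5118]
 [ 0.      0.      0.      1.    ]] [[273.5068   0.     250.5267]
 [  0.     273.5068 188.3925]
 [  0.       0.       1.    ]]
yellow [189.1852 109.9259] [188 100   3  18  27] ((189.0, 108.5), (17.0, 2.0), 90.0)
yellow [499.8762 139.99  ] [486 129  26  23 501] ((498.5, 140.0), (22.0, 25.0), 90.0)
```

View pics/w1.png

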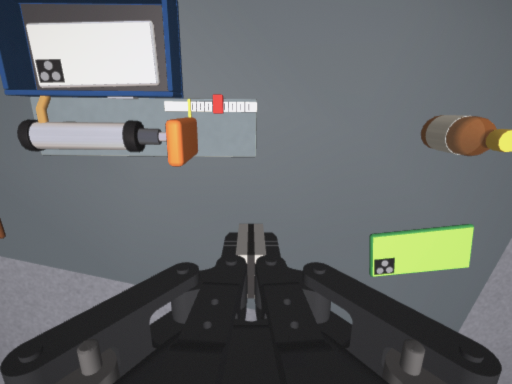

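The wrist view clearly shows the red mark at (218,103), the pointer at (189,109), the rail from x 165 to 257 lying level, the orange paddle at (182,141) and the chamber rim's near edge at row ~94.

```bash
cat > w.py <<'E'
from h import *
ps=np.radians(13.6);X=np.array([np.cos(ps),np.sin(ps)]);Y=np.array([-np.sin(ps),np.cos(ps)])
def tf(p): return np.array([p[:2]@X,p[:2]@Y,p[2]])
E
python3 - <<'E'
from w import *
w=cv2.imread("pics/w1.png")
R=blobs(w,(0,150,60),(5,255,255),(205,85,235,120),15)+blobs(w,(174,150,60),(180,255,255),(205,85,235,120),15)
for c,s,p in R: print("red",c,s,cv2.minAreaRect(p.astype(np.float32)))
for c,s,p in blobs(w,(4,180,100),(18,255,255),(150,90,210,175),15): print("or",c,s,cv2.minAreaRect(p.astype(np.float32)))
for c,s,p in blobs(w,(0,0,170),(180,60,255),(150,90,270,115),10): print("wh",c,s)
P=lambda u,z:tf(plane("wrist",u,z))
print("rail ends",P((164.5,106),.02),P((257,106.5),.02))
a,b=plane("wrist",(164.5,101),.02),plane("wrist",(257,101.5),.02);d=b-a;print(np.degrees(np.arctan2(d[0],-d[1])),np.linalg.norm(d))
print("mark",P((217.8,100),.03)); print("ptr",P((189.2,109.9),.037),P((189.2,100),.037))
print("rim near corners",P((4,94),.05),P((175,95),.05))
E
```

```text
red [217.5 103.5] [213  95  10  18 178] ((217.5, 103.5), (17.0, 9.0), 90.0)
wh [175.469  105.5814] [164 100  24  12 258]
wh [200.8909 106.0909] [191 101  22  11 220]
wh [239.608 106.264] [223 101  34  12 375]
rail ends [ 0.5471 -0.1593  0.02  ] [ 0.5472 -0.2738  0.02  ]
13.643087334130884 0.11389127048233481
mark [ 0.5543 -0.2266  0.03  ]
ptr [ 0.5428 -0.1933  0.037 ] [ 0.554  -0.1939  0.037 ]
rim near corners [0.5588 0.0102 0.05  ] [ 0.5589 -0.1811  0.05  ]
```

Request:
servo_tool([
  [[0, 0, 0, 0.0285, -0.0256, 0, -1], [0, 0, 0, 0.0285, -0.0256, 0, -1], [0, 0, 0, 0.0285, -0.0256, 0, -1], [0, 0, 0, 0.0285, -0.0256, 0, -1], [0, 0, 0, 0.0285, -0.0256, 0, -1], [0, 0, 0, 0.0285, -0.0256, 0, -1], [0, 0, 0, 0.0285, -0.0256, 0, -1], [0, 0, 0, 0, 0, 0, -1]],
])

```text
t: 2.2
tcp_pos: [0.6762, 0.0753, 0.2498]
tool_rot: [0.993, 0.12, 0.002, -0.001]
force: [-0.7, -0.3, 0.6]
finger_gap: 0.001
gripper_force: 0.0
```

Request:
servo_tool([
  [[0, 0, 0, 0, 0, 0, -1], [0, 0, 0, 0, 0, 0.02, -1], [0, 0, 0, 0, 0, 0.02, -1], [0, 0, 0, 0, 0, 0.02, -1], [0, 0, 0, 0, 0, 0.02, -1], [0, 0, 0, 0, 0, 0.02, -1], [0, 0, 0, 0, 0, 0, -1], [0, 0, 0, 0, 0, 0, -1]],
])

```text
t: 2.87
tcp_pos: [0.6717, 0.0689, 0.1492]
tool_rot: [0.993, 0.117, -0.002, -0.0]
force: [0.1, -0.7, 0.2]
finger_gap: 0.002
gripper_force: 0.0
```

Run:
```python
from w import *
print(tf(manip.sense()["tcp_pos"]))
a=manip.snapshot("top")[140:250,160:310];b=manip.snapshot("side")[135:245,200:310]
cv2.imwrite("pics/c2.png",np.hstack([cv2.resize(x,None,fx=3,fy=3,interpolation=2) for x in(a,b)]))
```

```text
[ 0.669  -0.091   0.1492]
```

View pics/c2.png

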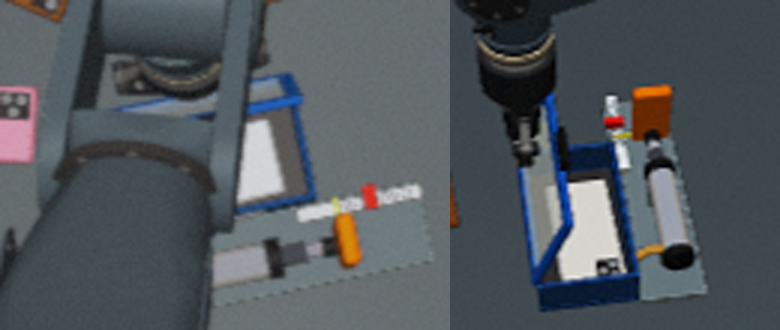

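The side view shows the shut fingers standing behind the lid (525,135) with clearance. I'll push along the lid's arc now.

Request:
servo_tool([
  [[0, 0, 0, -0.0115, 0, -0.002, -1], [0, 0, 0, -0.0115, 0, -0.002, -1], [0, 0, 0, -0.008, 0, 0.004, -1], [0, 0, 0, -0.008, 0, 0.005, -1], [0, 0, 0, -0.007, 0, 0.005, -1], [0, 0, 0, -0.006, 0, 0.006, -1], [0, 0, 0, -0.006, 0, 0.007, -1], [0, 0, 0, -0.006, 0, 0.007, -1]],
])

```text
t: 3.63
tcp_pos: [0.6104, 0.0557, 0.1195]
tool_rot: [0.993, 0.118, -0.0, 0.0]
force: [1.1, -0.4, 0.6]
finger_gap: 0.0
gripper_force: 0.6
```

Request:
servo_tool([
  [[0, 0, 0, -0.0035, 0, 0.007, -1], [0, 0, 0, -0.0035, 0, 0.007, -1], [0, 0, 0, -0.003, 0, 0.006, -1], [0, 0, 0, -0.002, 0, 0.006, -1], [0, 0, 0, -0.002, 0, 0.006, -1], [0, 0, 0, -0.001, 0, 0.005, -1], [0, 0, 0, 0, 0, 0.001, -1], [0, 0, 0, 0, 0, 0, -1]],
])

```text
t: 4.3
tcp_pos: [0.5959, 0.0524, 0.0816]
tool_rot: [0.993, 0.118, -0.001, -0.0]
force: [-0.4, 0.4, -0.1]
finger_gap: 0.001
gripper_force: 0.0
```

Request:
servo_tool([
  [[0, 0, 0, 0, 0, 0.002, -1], [0, 0, 0, 0, 0, 0.0015, -1], [0, 0, 0, 0, 0, 0.0015, -1], [0, 0, 0, 0, 0, 0, -1]],
])

```text
t: 4.63
tcp_pos: [0.5965, 0.0524, 0.0776]
tool_rot: [0.993, 0.118, 0.0, 0.0]
force: [-1.0, -0.4, 1.4]
finger_gap: -0.003
gripper_force: 1.0
```

Request:
servo_tool([
  [[0, 0, 0, 0, 0, 0.001, -1], [0, 0, 0, 0, 0, 0.001, -1], [0, 0, 0, 0, 0, 0, -1]],
])

```text
t: 4.88
tcp_pos: [0.5965, 0.0524, 0.0775]
tool_rot: [0.993, 0.119, 0.0, 0.0]
force: [-3.4, -0.4, 13.6]
finger_gap: 0.001
gripper_force: 6.7
```

The force rises against a hard stop with the fingertips at z 58.5 mm, which is exactly the shut lid's top. I'll lift off, move above the paddle with the jaws open, and check.

Request:
servo_tool([
  [[0, 0, 0, 0, 0, 0, -1], [0, 0, 0, 0, 0, 0, -1], [0, 0, 0, 0, 0, -0.02, -1], [0, 0, 0, 0, 0, -0.035, -1], [0, 0, 0, 0, 0, -0.035, -1], [0, 0, 0, 0, 0, -0.035, -1], [0, 0, 0, -0.02, 0.026, 0, 1], [0, 0, 0, -0.02, 0.026, 0, 1]],
])

```text
t: 5.55
tcp_pos: [0.5719, -0.0073, 0.2034]
tool_rot: [0.993, 0.12, 0.004, 0.001]
force: [0.8, -0.1, -1.3]
finger_gap: 0.275
gripper_force: 0.0
```

Request:
servo_tool([
  [[0, 0, 0, -0.02, 0.026, 0, 1], [0, 0, 0, -0.018, 0.026, 0, 1], [0, 0, 0, 0, 0, 0, 1], [0, 0, 0, 0, 0, 0, 1], [0, 0, 0, 0, 0, 0, 1], [0, 0, 0, 0, 0, 0, 1]],
])

```text
t: 6.05
tcp_pos: [0.5454, -0.0662, 0.2003]
tool_rot: [0.993, 0.119, 0.0, -0.0]
force: [0.4, 0.7, 0.2]
finger_gap: 1.003
gripper_force: 0.0
```

Run:
```python
from w import *
s=manip.sense();print(tf(s["tcp_pos"]),s["finger_gap"])
w=manip.snapshot("wrist");cv2.imwrite("pics/w3.png",w)
b=manip.snapshot("side");cv2.imwrite("pics/s3.png",b)
c=cv2.resize(b[135:245,200:310],(384,384),interpolation=2)
cv2.imwrite("pics/c3.png",cv2.resize(np.hstack([w,c]),(800,343)))
```

```text
[ 0.5145 -0.1926  0.2003] 1.0032461501636538
```

View pics/c3.png

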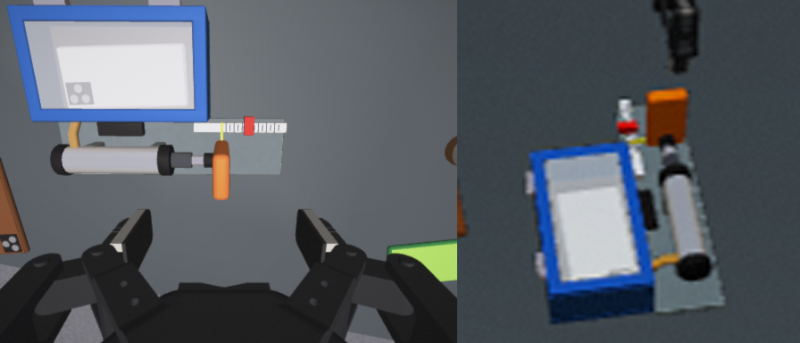

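Both views show the lid lying flat on the rim and the open jaws straddling the paddle line. In the wrist mosaic the paddle top is at (221,177), the mark at (249,126) and the pointer at (222,132). Next I measure the paddle, pointer and mark from here.

```bash
cat > m.py <<'E'
from w import *
import sys
def meas(w):
    h=cv2.cvtColor(w,cv2.COLOR_BGR2HSV)
    r=max(blobs(w,(0,190,70),(4,255,255),(180,100,420,260),20)+blobs(w,(174,190,70),(180,255,255),(180,100,420,260),20),key=lambda b:b[1][4],default=None)
    y=max(blobs(w,(22,120,90),(34,255,255),(180,100,420,260),5),key=lambda b:b[1][4],default=None)
    o=max(blobs(w,(5,150,100),(18,255,255),(180,100,420,260),50),key=lambda b:b[1][4],default=None)
    for n,b,z in(("mark",r,.03),("ptr",y,.037),("paddle",o,.114)):
        if b is None: print(n,None);continue
        x0,y0,ww,hh,_=b[1];cy=y0+hh/2-.5
        row=b[2][abs(b[2][:,1]-cy)<=1.5][:,0]
        print(n,b[1],tf(plane("wrist",(row.mean() if n!="mark" else x0+ww/2-.5, cy-(3 if n=="mark" else 0)),z)))
E
python3 - <<'E'
from m import *
meas(cv2.imread("pics/w3.png"))
E
```

```text
mark None
ptr [247 137   3  20  30] [ 0.5479 -0.1903  0.037 ]
paddle [ 238  158   19   66 1124] [ 0.5231 -0.1903  0.114 ]
```

Request:
servo_tool([
  [[0, 0, 0, 0, -0.001, 0.025, 1], [0, 0, 0, 0, 0, 0.025, 1], [0, 0, 0, 0, 0, 0.025, 1], [0, 0, 0, 0, 0, 0.02, 1], [0, 0, 0, 0, 0, 0.014, 1], [0, 0, 0, 0, 0, 0, 1], [0, 0, 0, 0, 0, 0, 0.0]],
])

```text
t: 6.73
tcp_pos: [0.5446, -0.0652, 0.0907]
tool_rot: [0.993, 0.119, -0.001, -0.0]
force: [0.5, -0.8, 0.6]
finger_gap: 0.883
gripper_force: 0.0
```

Request:
servo_tool([
  [[0, 0, 0, 0, 0, 0, -1], [0, 0, 0, 0, 0, 0, -1], [0, 0, 0, 0, 0, 0, -1], [0, 0, 0, 0, 0, 0, -1], [0, 0, 0, 0, 0, 0, -1], [0, 0, 0, 0, 0, 0, -1]],
], squeeze=50)

```text
t: 7.23
tcp_pos: [0.545, -0.0655, 0.0922]
tool_rot: [0.993, 0.118, 0.001, -0.0]
force: [-1.1, 2.7, 6.3]
finger_gap: 0.182
gripper_force: 49.5
```

Run:
```python
from m import *
s=manip.sense();print(tf(s["tcp_pos"]),s["finger_gap"],s["gripper_force"],s["force"])
w=manip.snapshot("wrist");cv2.imwrite("pics/w4.png",w)
meas(w)
```

```text
[ 0.5143 -0.1919  0.0922] 0.18222445922395086 49.51171159744263 [-1.0982  2.6661  6.3042]
mark None
ptr [249 154   4  31 113] [ 0.5472 -0.1926  0.037 ]
paddle [ 233  184   36   76 2257] [ 0.5425 -0.1925  0.114 ]
```

View pics/w4.png

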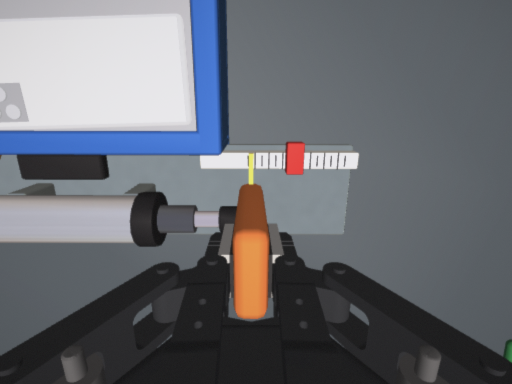

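The paddle is gripped at 49 N (gap 0.18 ≈ 16 mm). The pointer is at (251,168) and the red mark at about (295,158), with its top face clear.

```bash
sed -i 's/(0,190,70),(4/(0,150,60),(5/; s/(174,190,70)/(174,150,60)/; s/(180,100,420,260),20)/(245,100,420,180),20)/g' m.py
python3 - <<'E'
from m import *
w=cv2.imread("pics/w4.png");meas(w)
print(tf(plane("wrist",(295,150),.03)),tf(plane("wrist",(251,156),.037)))
print(w[158,286:306].tolist()[::3])
E
```

```text
mark [286 142  19  32 536] [ 0.5558 -0.2229  0.03  ]
ptr [249 154   4  31 113] [ 0.5472 -0.1926  0.037 ]
paddle [ 233  184   36   76 2257] [ 0.5425 -0.1925  0.114 ]
[ 0.5589 -0.2228  0.03  ] [ 0.556  -0.1929  0.037 ]
[[44, 45, 106], [69, 74, 228], [69, 74, 228], [69, 74, 228], [69, 74, 228], [68, 72, 228], [198, 194, 207]]
```

Request:
servo_tool([
  [[0, 0, 0, 0, 0.003, 0, -1], [0, 0, 0, 0, 0.005, 0, -1], [0, 0, 0, 0, 0.006, 0, -1], [0, 0, 0, 0, 0.006, 0, -1], [0, 0, 0, 0, 0.006, 0, -1], [0, 0, 0, 0, 0.004, 0, -1], [0, 0, 0, 0, 0.001, 0, -1], [0, 0, 0, 0, 0, 0, -1]],
])

```text
t: 7.95
tcp_pos: [0.552, -0.0948, 0.0922]
tool_rot: [0.993, 0.118, 0.0, -0.001]
force: [-0.9, 8.0, 7.6]
finger_gap: 0.181
gripper_force: 49.7
```

Request:
servo_tool([
  [[0, 0, 0, 0, 0, 0, -1], [0, 0, 0, 0, 0, 0, -1]],
])

```text
t: 8.12
tcp_pos: [0.5519, -0.0944, 0.0923]
tool_rot: [0.993, 0.118, 0.0, -0.001]
force: [-1.2, 7.8, 6.5]
finger_gap: 0.177
gripper_force: 49.7
```

Run:
```python
from m import *
s=manip.sense();print(tf(s["tcp_pos"]),s["finger_gap"],s["gripper_force"],s["force"])
w=manip.snapshot("wrist");cv2.imwrite("pics/w5.png",w)
meas(w)
cv2.imwrite("pics/c5.png",cv2.resize(w[110:270,180:360],None,fx=3.3,fy=3.3,interpolation=2))
```

```text
[ 0.5142 -0.2216  0.0923] 0.17724826199885851 49.67985928058624 [-1.1583  7.7579  6.5028]
mark [245 142  16  32 378] [ 0.5557 -0.2235  0.03  ]
ptr [249 154   4  30 120] [ 0.5475 -0.2221  0.037 ]
paddle [ 233  184   36   76 2258] [ 0.5424 -0.2221  0.114 ]
```

View pics/c5.png

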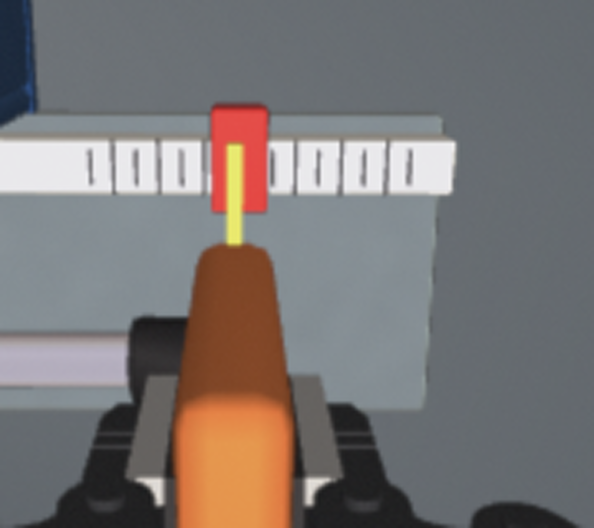

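The yellow pointer (crop x 235) lies over the red mark (212–269, centre about 240), so it is about 1 mm short. I'll nudge it 1 mm and hold.

Request:
servo_tool([
  [[0, 0, 0, 0, 0.001, 0, -1], [0, 0, 0, 0, 0, 0, -1], [0, 0, 0, 0, 0, 0, -1], [0, 0, 0, 0, 0, 0, -1], [0, 0, 0, 0, 0, 0, -1], [0, 0, 0, 0, 0, 0, -1], [0, 0, 0, 0, 0, 0, -1], [0, 0, 0, 0, 0, 0, -1]],
])

```text
t: 8.83
tcp_pos: [0.5521, -0.0953, 0.0922]
tool_rot: [0.993, 0.118, 0.0, -0.001]
force: [-0.4, 7.9, 7.1]
finger_gap: 0.182
gripper_force: 49.7
```

```bash
sed -i 's/(245,100,420,180)/(230,100,420,180)/g' m.py
python3 - <<'E'
from m import *
meas(manip.snapshot("wrist"))
s=manip.sense();print(tf(s["tcp_pos"]),s["gripper_force"],s["qd"])
print(manip.sign_off())
E
```

```text
mark [243 142  17  32 389] [ 0.5557 -0.2233  0.03  ]
ptr [249 154   5  30 121] [ 0.5475 -0.223   0.037 ]
paddle [ 233  184   36   76 2258] [ 0.5424 -0.2231  0.114 ]
[ 0.5142 -0.2224  0.0922] 49.66125011444092 [ 0.0002  0.0003 -0.0011 -0.0014 -0.0012  0.    ]
the job is handed in; nothing more can be done
None
```

The lid is shut and the plunger is held with its pointer about 0.3 mm from the red mark's middle, gripped at about 50 N; I handed the job in at about 9 s, and no verdict was returned.

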